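Tighten a tube chuck on a sample tube

TASK

The purple-capped sample tube stands loose in the open three-jaw chuck on the worktop. Turn the knurled steel sleeve of the chuck clockwise (seen from above) until it comes up against its stop, so that the three brass jaws clamp the tube; take more than one grip if you need to, then let go. The tube must end upright and still down on its seat, and the pen, timer and tape roll beside it must stay where they are.

Things in the scene. Friction and masses are not known exactly. Their poses are not given: they have to be found in the camera images.
- chuck_axis (a point): point on the upright axis of the chuck, 67.5 mm above the worktop (half-way up the tube when it is properly seated). The chuck is fixed to the worktop: grey round foot 110 mm across and 12 mm high, dark body 48 mm across up to 52 mm, and above it the turning sleeve. Its yaw varies. A red line on the sleeve stands over a white line on the body when the sleeve is at 0.
- sleeve_grip (a point): point on the turning sleeve's axis, at a good height to grip it from above: 82 mm over the worktop, 12 mm below its top edge. The sleeve is a round knurled steel ring, 54 mm outside diameter, 52 to 94 mm over the worktop; any finger direction across its diameter will do. Turns with the sleeve. The tube's cap sticks out 21 mm above it, to 115 mm over the worktop.
- sleeve (a joint): angle of the sleeve in rad; 0 = jaws fully open, grows as it is turned clockwise seen from above (closing the jaws); hard stop at 2.5. Starts between 0 and 0.5. Friction 0.15 N m; it stays where it is left. The jaws reach the tube at about 2.1 and are properly tight from 2.35. Turning on against the stop only makes the fingers slip round the sleeve.
- tube_mid (a point): middle (half-way up) of the sample tube: 95 mm tall, 13 mm diameter body, purple cap 17 mm diameter on top; its z axis runs up along the tube. It stands loose in the chuck's bore (19 mm wide) and may lean a little until the jaws centre it. Its foot rests on a seat 20 mm over the worktop.
- jaw_0: one of the three brass jaws inside the sleeve's mouth, 120 degrees apart, 77 to 91 mm over the worktop; all three are driven together by the sleeve and close inward by 1.96 mm per rad. Origin on the chuck's axis when open, 84 mm over the worktop; the gripping face lies 10.5 mm from the origin along the jaw's own x axis.
- jaw_1: one of the three brass jaws inside the sleeve's mouth, 120 degrees apart, 77 to 91 mm over the worktop; all three are driven together by the sleeve and close inward by 1.96 mm per rad. Origin on the chuck's axis when open, 84 mm over the worktop; the gripping face lies 10.5 mm from the origin along the jaw's own x axis.
- jaw_2: one of the three brass jaws inside the sleeve's mouth, 120 degrees apart, 77 to 91 mm over the worktop; all three are driven together by the sleeve and close inward by 1.96 mm per rad. Origin on the chuck's axis when open, 84 mm over the worktop; the gripping face lies 10.5 mm from the origin along the jaw's own x axis.
- tube: the same sample tube; origin at the centre of its foot
- marker_black: a white and black marker pen 135 mm long, 16 mm thick, lying on the worktop; origin at its underside
- bench_timer: a small white bench timer 64x64x19 mm, flat on the worktop; origin at its underside
- tape_roll: a roll of tape 62 mm across, 19 mm high, flat on the worktop; origin at its underside
Not all that is in view belongs to the job. What is shaped like the part that bears chuck_axis but green is not meant.

How it is judged:
On the way:
1. the sleeve has been turned at least to 2.35 rad and all three jaws press on the tube (value of joint sleeve above 2.35 rad and contact force between each of jaw_0, jaw_1, jaw_2 and tube above 1.5 N), for 0.2 s.
At the end, for the whole second after the job is handed in: the sleeve is turned to 2.3 rad or more (stop at 2.5), each of the three jaws presses on the tube with more than 1.5 N, the tube is at rest, within 0.06 rad of upright, its middle within 5 mm of its proper place on the chuck's axis (value of joint sleeve above 2.3 rad and contact force between each of jaw_0, jaw_1, jaw_2 and tube above 1.5 N and angle between tube_mid's own z axis and vertical below 0.06 rad and distance between tube_mid and chuck_axis below 0.005 m and linear speed of tube below 0.02 m/s); the robot touches nothing.
It fails at once if the pen, the timer or the tape roll is moved more than 30 mm (distance of any of marker_black, bench_timer, tape_roll from where it was at the start of the episode above 0.03 m).
It also fails if it takes over 48 s, if anything falls off the work surface, if the arm or the gripper's body presses on something with over 40 N, if the wrist force passes 120 N, or if a joint passes its speed limit or range.

ROBOT

A 7-joint arm with a two-finger parallel gripper is mounted at the origin on a cart in front of the work surface, level with it; the furniture and walls round the work are solid. World frame = base frame: x ahead of the robot, y to its left, z up, the work surface at z = 0. Lengths are in m, angles in rad, forces in N, time in s.
With the tool pointing down it reaches from about 0.4 to 0.875 m from the base axis. Payload 19.3 kg.
Tool frame: the origin (TCP) lies on the centre line of the jaws, within the pads' length; the fingertips stand 25 mm ahead of it and the grasp point (between the pads) lies 6 mm ahead of it (tips_ahead is the distance from the TCP to the fingertips, in m); z points along the fingers, y is the direction in which the jaws open and shut (so a half turn about z gives the same grasp; the last joint's range is limited). The gripper opens to 85 mm and grips with 20 to 120 N. Pads are 22 mm wide; open, the fingers measure 114 mm over their backs; the gripper's body (76 mm by 85 mm) begins 54 mm behind the grasp point. The pads swing forward as they close: fully open they stand 13 mm farther back than shut.
Start: joints at [1.157, 0.521, -0.036, 1.599, 0.021, 1.021, -0.113], TCP at [0.211, -0.588, 0.256] pointing down, gripper open.
Joint ranges: [-2.91, 2.91], [-0.3, 2.13], [-1.5, 1.42], [0.17, 2.43], [-1.26, 4.41], [0.16, 1.93], [-2.52, 2.52]. Speed limits (rad/s): [1.89, 1.89, 2.39, 2.39, 3.01, 3.01, 3.01].

INTERFACE

Orientations are given as [roll, pitch, yaw] about the fixed x, y, z axes, in that order (R = Rz(yaw) Ry(pitch) Rx(roll)).
In Python, from workcell import observe, grab_frame, job_done, outline_of, tips_ahead gives the robot as it stands. The module is installed in compiled form; this text tells all that it offers.
- The arm moves only by the tool move_arm, never from a script. Its argument "motion" is a list of rows, each a list of 2 entries, a list of its own where there are three numbers: the shift along the world's x, y, z in mm, then the turn, a rotation vector about the world's x, y, z in rad. A call has 1 to 12 rows; each row is the pose to reach, as a shift and turn from the pose commanded when the call began; what a row does not reach only later rows make up. A row lasts 1/8 s, in which the tool goes at most 62.5 mm and 10.7 degrees, less where a joint would pass 70% of its speed; a pose out of reach is approached as far as the arm can. A call with a gripper value outside its range is refused whole. "jaw" is the finger opening in mm, from 0 to 85.4, set as the call begins (left out, the last holds). The fingers move at their own pace and stop on an object; "grip_force" is the grip in N (left out, the last holds). Time passes only in rows, so rows that repeat a pose let the fingers close. It gives the time, the measured TCP pose, the force and the opening at its end, in the units of the state.
- observe(): the state, without advancing time (a new reading comes with each control period).
- grab_frame(name): name is "side" or "top"; returns a dict with "frame" (480x640x3 uint8, red, green, blue), "fx", "fy", "cx", "cy" (pixels), "T" (4x4, takes a point from camera to world coordinates). Camera axes: x right, y down, z forward; pixel columns grow to the right and rows downward; lengths in m; the calibration is good to about 2 mm. A picture is of the moment at which its call begins. There is no depth.
- job_done(): hands the job in, once; it reports no verdict.
Trained networks look in the newest picture that a camera, given by its name, has taken for a name from the list of things; names that differ only in an ending like _2 or _b are one class to them, and where a whole thing is asked for, a point or a joint stands for the part that bears it (a point fixed in the world has none). Each returns a list of dicts, best first, with "score" (0 to 1); they miss things now and then, are a little off and sometimes report something else, mostly with a low value. They report only what shows in the picture. A call takes as long as a camera call. They do not tell look-alikes from the thing itself.
- outline_of(label, camera): "pixels" (480x640 bool, what is visible of it) and "pixel" ([column, row] in pixels, amid what is visible of it).
The state is a dict: "clock": time; "qpos": joint angles; "qd": joint speeds; "joint_efforts": joint torques, N m; "position": TCP position; "tool_rot": TCP orientation; "force": force on the tool from outside, world axes, zero at the start; "moment": the same for the moment, N m; "grip_width": finger opening in m.
Only numpy, scipy, OpenCV 4.12 (cv2) and the standard library are available. Lean on these libraries where they do the work, as an engineer would, in place of code of your own. Each camera call takes 0.05 s, during which the arm holds its last target.

## Working session

There is one attempt and no reset: what is moved stays moved. The work goes in short steps, Python scripts to look and compute and a tool call to move; the robot and the scene stay as the last step left them, time stands still between calls to the robot, and variables do not carry over. Pictures are saved under pics/ and viewed, and the job is handed in when it is done.

Besides the shell and the picture viewer there is one more tool, called after ">>>" as a command line: name --argument value ..., lists and objects as JSON in quotes. move_arm: Moves the arm, as the interface text tells. Its arguments: {"type":"object","properties":{"motion":{"type":"array"},"jaw":{"type":"number"},"grip_force":{"type":"number"}},"required":["motion"]}

```bash
mkdir -p pics; cat > h.py <<'E'
import numpy as np,cv2
from workcell import *
def save(n,f,crop=None,s=1):
    im=f["frame"][:,:,::-1]
    if crop: x0,y0,x1,y1=crop; im=im[y0:y1,x0:x1]
    im=cv2.resize(im,None,fx=s,fy=s,interpolation=cv2.INTER_CUBIC); cv2.imwrite("pics/"+n,im)
def atz(f,px,z):
    d=f["T"][:3,:3]@np.array([(px[0]-f["cx"])/f["fx"],(px[1]-f["cy"])/f["fy"],1]); o=f["T"][:3,3]
    return o+d*(z-o[2])/d[2]
def proj(f,p):
    q=np.linalg.inv(f["T"])@np.append(p,1); return np.array([q[0]/q[2]*f["fx"]+f["cx"],q[1]/q[2]*f["fy"]+f["cy"]])
E
python3 - <<'E'
from h import *
np.set_printoptions(precision=3,suppress=True)
for c in("top","side"):
    f=grab_frame(c); save(c+"0.png",f); print(c,f["T"].tolist(),f["fx"])
    for l in("sleeve_grip","tube","jaw_0","marker_black","bench_timer","tape_roll"):
        for o in outline_of(l,c)[:3]: print(l,round(o["score"],2),o["pixel"],o["pixels"].sum(), atz(f,o["pixel"],.094 if l=="sleeve_grip" else .115 if l=='tube' else .01))
print(observe())
E
```

```text
top [[0.001740366110277615, -0.998279099837782, 0.05861578245549597, 0.38802167194736886], [-0.9997781928653778, -0.0005067033165015871, 0.021054888329990824, -0.14043891091112068], [-0.020988954157878728, -0.05863942427085107, -0.9980585562603738, 0.9229685574771878], [0.0, 0.0, 0.0, 1.0]] 442.2996898020357
sleeve_grip 0.75 [414.0, 147.6] 457 [ 0.597 -0.304  0.094]
sleeve_grip 0.73 [319.8, 213.0] 313 [ 0.473 -0.126  0.094]
sleeve_grip 0.59 [177.4, 293.5] 501 [0.321 0.14  0.094]
jaw_0 0.53 [165.7, 297.5] 38 [0.306 0.193 0.01 ]
jaw_0 0.49 [413.4, 149.4] 23 [ 0.614 -0.32   0.01 ]
jaw_0 0.37 [163.2, 284.1] 39 [0.334 0.199 0.01 ]
marker_black 0.74 [375.7, 310.8] 501 [ 0.281 -0.239  0.01 ]
bench_timer 0.82 [428.3, 262.5] 962 [ 0.38  -0.347  0.01 ]
tape_roll 0.64 [443.5, 304.3] 672 [ 0.295 -0.377  0.01 ]
side [[-0.9999604095476232, 0.008161380597862426, 0.0035455893849588335, 0.43399298340125686], [0.0015278883654240422, 0.5500204379442458, -0.8351497969830101, 0.8872831628189286], [-0.00876612197569141, -0.8351113157599752, -0.5500111320647524, 0.7543618159136692], [0.0, 0.0, 0.0, 1.0]] 6
[... 216 characters left out ...]
 [ 0.452 -0.087  0.01 ]
jaw_0 0.38 [391.1, 341.5] 67 [0.311 0.054 0.01 ]
marker_black 0.89 [388.0, 253.7] 330 [ 0.29  -0.234  0.01 ]
tape_roll 0.98 [375.0, 219.4] 424 [ 0.307 -0.385  0.01 ]
tape_roll 0.3 [306.7, 240.5] 118 [ 0.471 -0.291  0.01 ]
{'clock': 0.7, 'qpos': array([ 1.157,  0.521, -0.036,  1.6  ,  0.021,  1.021, -0.113]), 'qd': array([-0.001,  0.002,  0.001, -0.001, -0.001, -0.001, -0.001]), 'joint_efforts': array([ -0.001, -92.669,   1.978, -37.023,   0.018,   0.002,   0.   ]), 'position': array([ 0.211, -0.588,  0.256]), 'tool_rot': array([-3.142,  0.   ,  0.344]), 'force': array([-0.37 , -0.873,  0.268]), 'moment': array([0.001, 0.042, 0.007]), 'grip_width': 0.08563700817416242}
```

View pics/top0.png

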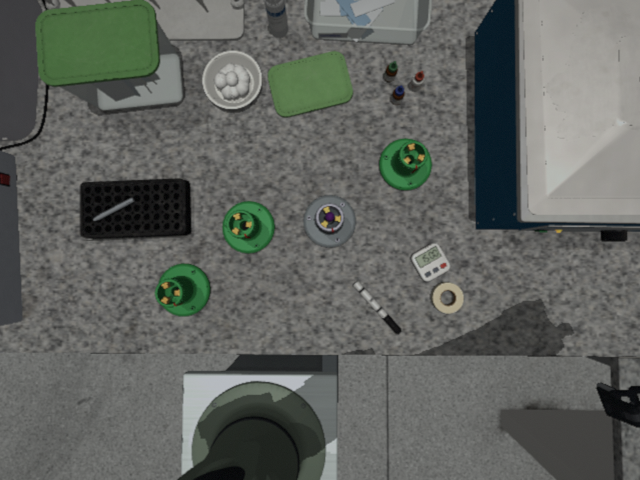

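View pics/side0.png

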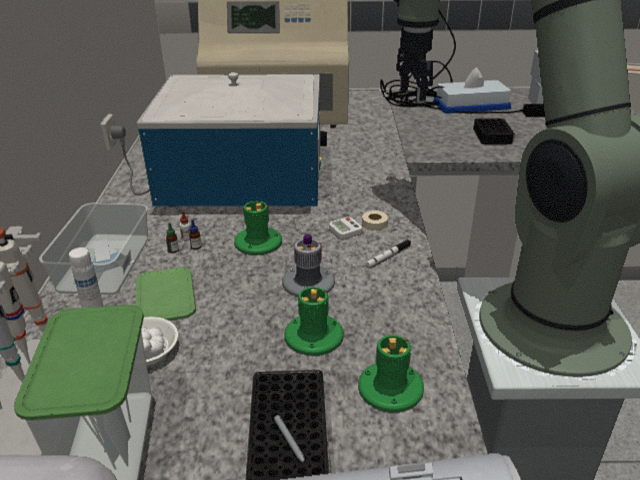

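The candidates are three green chucks, in the top view at (412,158), (243,225) and (172,292), and one grey/steel chuck at (330,218), seen in the side view at (307,262). Only the grey one has a purple-capped tube and a steel sleeve. I'll confirm it in an enlarged crop.

```bash
python3 - <<'E'
from h import *
f=grab_frame("top"); g=grab_frame("side")
a=cv2.resize(f["frame"][185:255,290:370],None,fx=5,fy=5,interpolation=2); b=cv2.resize(g["frame"][225:295,267:347],None,fx=5,fy=5,interpolation=2)
cv2.imwrite("pics/c1.png",np.hstack([a,b])[:,:,::-1])
np.set_printoptions(precision=4,suppress=True)
from scipy.optimize import least_squares
o=[x for x in outline_of("sleeve_grip","top") if abs(x["pixel"][0]-322)<20][0]["pixels"]
p=[x for x in outline_of("sleeve_grip","side") if abs(x["pixel"][1]-254)<12][0]["pixels"]
for m in(o,p):
    r,c=np.where(m);print(c.min(),c.max(),r.min(),r.max())
# fit grey foot in top by hand: predicted outlines for guess
for xy in([.473,-.142],[.47,-.12]):
  for z in(0.012,.082,.094,.115): print(xy,z,proj(f,[*xy,z]),proj(g,[*xy,z]))
E
```

```text
316 343 205 232
295 321 240 269
[0.473, -0.142] 0.012 [328.0468 217.0125] [304.2845 277.9897]
[0.473, -0.142] 0.082 [328.111  213.6044] [303.4695 249.8928]
[0.473, -0.142] 0.094 [328.1231 212.9627] [303.3246 244.8985]
[0.473, -0.142] 0.115 [328.1451 211.7942] [303.0673 236.0276]
[0.47, -0.12] 0.012 [317.4023 218.4604] [305.5202 284.2477]
[0.47, -0.12] 0.082 [316.586  215.1733] [304.7321 255.9232]
[0.47, -0.12] 0.094 [316.4323 214.5544] [304.5919 250.8857]
[0.47, -0.12] 0.115 [316.1525 213.4274] [304.3429 241.9361]
```

View pics/c1.png

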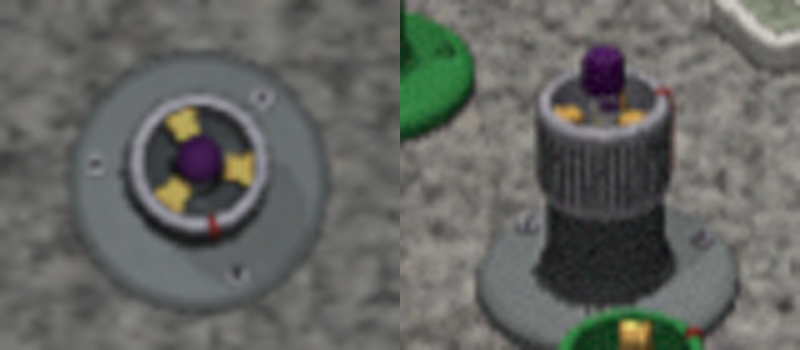

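The crop confirms it: the steel sleeve has a purple cap inside it, with the ring centre at about (329.7,217.4) in top and (308,245.6) in side. The red line points toward image-down in the top view. Next I'll compute the position.

```bash
python3 - <<'E'
from h import *
from scipy.optimize import least_squares
np.set_printoptions(precision=4,suppress=True)
f=grab_frame("top"); g=grab_frame("side")
ob=[(f,(329.4,217.0),.094),(g,(307.6,245.3),.094),(f,(329.6,220.5),.012)]
for a,b,z in ob: print(atz(a,b,z))
s=least_squares(lambda v:np.concatenate([proj(a,[v[0],v[1],z])-b for a,b,z in ob]),[.47,-.14]); print(s.x,s.fun)
c=s.x
red=atz(f,(290+213/5-.4,185+225/5-.4),.094)[:2]-atz(f,(329.4,217),.094)[:2]; print("red",red,np.degrees(np.arctan2(red[1],red[0])))
a=f["frame"].copy();b=g["frame"].copy()
t=np.linspace(0,2*np.pi,60)
S=8
def ov(F,im,x0,y0):
    A=cv2.resize(im[y0:y0+70,x0:x0+50+0],None,fx=S,fy=S,interpolation=2).copy()
    for z,r in((.094,.027),(.052,.027),(.012,.055)):
        P=np.array([proj(F,[c[0]+r*np.cos(u),c[1]+r*np.sin(u),z]) for u in t]); P=((P-[x0,y0]+.5)*S).astype(int)
        cv2.polylines(A,[P.reshape(-1,1,2)],1,(255,255,0),1)
    return A
cv2.imwrite("pics/o1.png",np.hstack([ov(f,a,305,185),ov(g,b,283,230)])[:,:,::-1])
st=observe(); print(st["position"],tips_ahead if not callable(tips_ahead) else tips_ahead())
print((c-st["position"][:2])*1000)
E
```

```text
[ 0.4654 -0.1444  0.094 ]
[ 0.4644 -0.1404  0.094 ]
[ 0.4658 -0.1452  0.012 ]
[ 0.4652 -0.1442] [-0.0869  0.0939 -0.377  -1.0342 -0.4699  0.2759]
red [-0.0237 -0.0053] -167.50870981071168
[ 0.2107 -0.5884  0.2563] 0.025
[254.5371 444.2075]
```

View pics/o1.png

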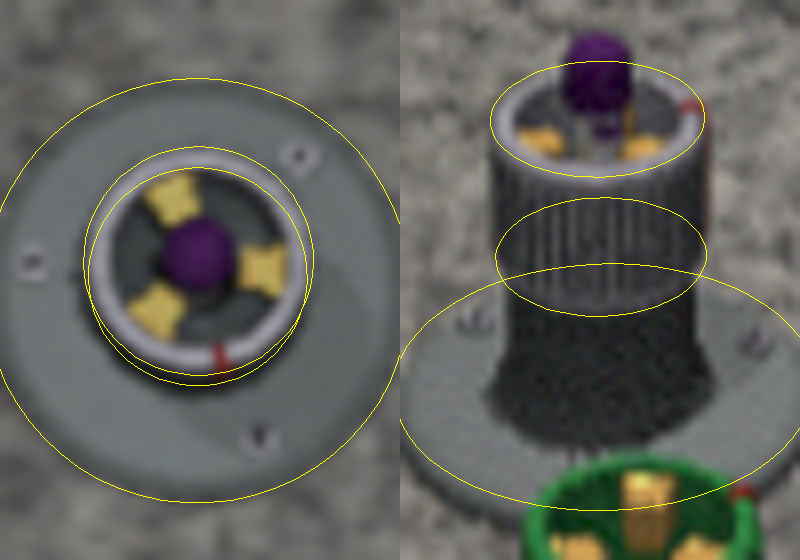

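>>> move_arm --motion '[[[20,35,0],[0,0,0]],[[42,72,0],[0,0,0]],[[63,110,0],[0,0,0]],[[85,148,0],[0,0,0]],[[106,185,0],[0,0,0]],[[127,222,0],[0,0,0]],[[148,260,0],[0,0,0]],[[170,297,0],[0,0,0]],[[191,335,0],[0,0,0]],[[212,372,0],[0,0,0]],[[233,410,0],[0,0,0]],[[254,445,0],[0,0,0]]]' --jaw 85.4 --grip_force 60

```text
clock: 2.5
position: [0.4653, -0.1421, 0.2565]
tool_rot: [3.141, -0.0, 0.344]
force: [0.3, -0.7, -0.3]
grip_width: 0.0854
```

```bash
python3 - <<'E'
from h import *
f=grab_frame("side"); save("s1.png",f); s=observe(); print(s)
E
```

```text
{'clock': 2.55, 'qpos': array([ 0.35276872,  0.31024546, -0.23205176,  1.94461847,  0.08744218,
        0.89481762, -1.14546261]), 'qd': array([ 0.05176993, -0.01083778,  0.01510877,  0.01813944, -0.01256894,
       -0.01013728,  0.12799791]), 'joint_efforts': array([ 20.06854177, -72.07442522,  15.78822792, -28.3875829 ,
         1.82967782,   1.07559074,   1.75619613]), 'position': array([ 0.46775038, -0.1374073 ,  0.25657295]), 'tool_rot': array([-3.14047386e+00, -2.37290434e-03,  3.48587802e-01]), 'force': array([ 2.2531784 ,  8.25698101, -1.32376978]), 'moment': array([ 0.44817919, -0.04521442,  0.02611709]), 'grip_width': 0.085014633106397}
```

View pics/s1.png

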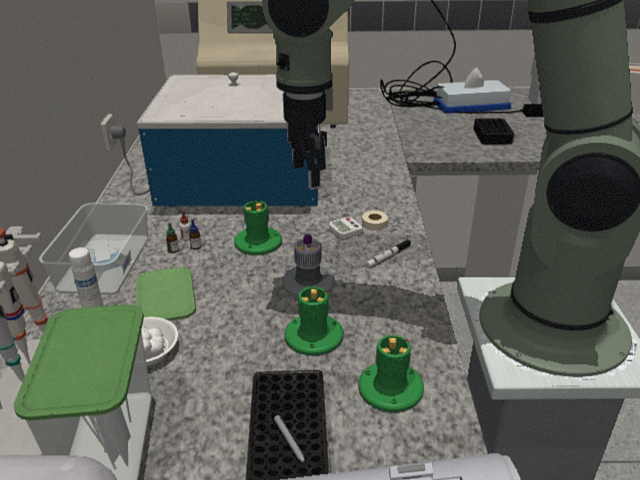

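>>> move_arm --motion '[[[0,0,0],[0,0,0.18]],[[0,0,-5],[0,0,0.36]],[[0,0,-10],[0,0,0.54]],[[0,0,-20],[0,0,0.72]],[[0,0,-30],[0,0,0.9]],[[0,0,-40],[0,0,1.08]],[[0,0,-50],[0,0,1.26]],[[0,0,-60],[0,0,1.44]],[[0,0,-65],[0,0,1.62]],[[0,0,-70],[0,0,1.8]],[[0,0,-70],[0,0,1.98]],[[0,0,-70],[0,0,2.16]]]'

```text
clock: 4.05
position: [0.4646, -0.1436, 0.1863]
tool_rot: [-3.142, 0.0, 2.51]
force: [-0.7, 0.8, 0.4]
grip_width: 0.0856
```

>>> move_arm --motion '[[[0,0,0],[0,0,0.18]],[[0,0,0],[0,0,0.36]],[[0,0,0],[0,0,0.54]],[[0,0,0],[0,0,0.54]],[[0,0,0],[0,0,0.54]]]'

```text
clock: 4.68
position: [0.4646, -0.1436, 0.1863]
tool_rot: [-3.142, 0.0, 3.039]
force: [-0.4, 0.5, 0.4]
grip_width: 0.0854
```

```bash
python3 - <<'E'
from h import *
f=grab_frame("side"); save("s2.png",f,(220,150,420,300),4); g=grab_frame("top"); save("t2.png",g,(250,140,410,260),5); s=observe(); print(s["qpos"],s["position"],s["tool_rot"])
E
```

```text
[ 0.79411087  0.50983943 -0.81229796  1.99619479  0.49511906  0.84209763
  1.17480178] [ 0.46463056 -0.14344608  0.18632367] [-3.14135676e+00 -2.71519784e-06  3.04101655e+00]
```

View pics/s2.png

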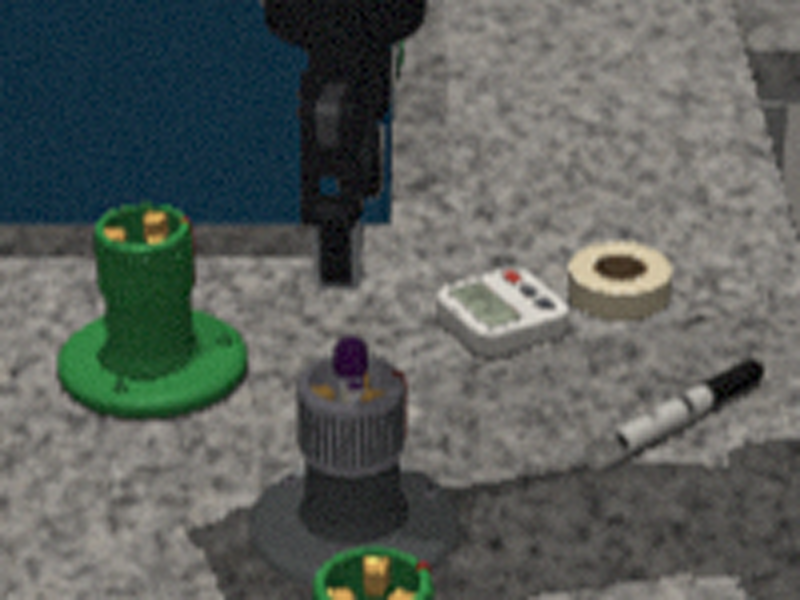

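View pics/t2.png

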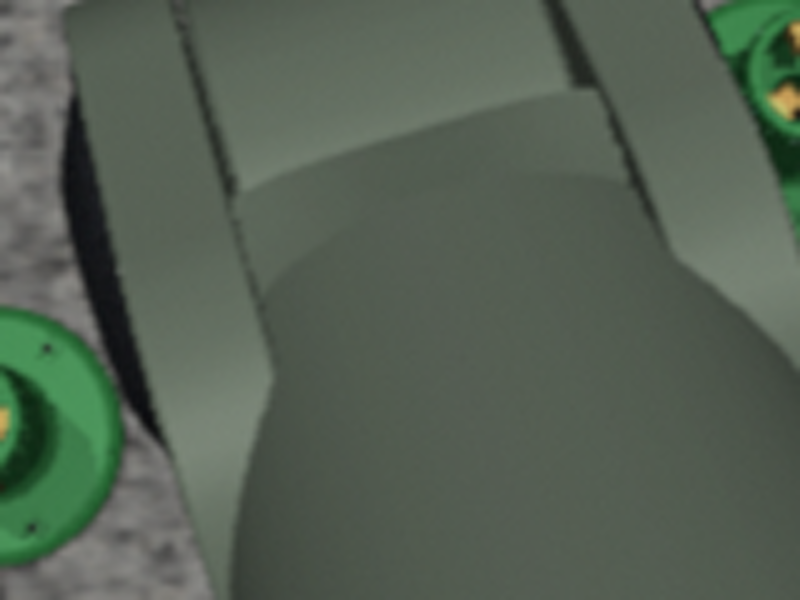

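>>> move_arm --motion '[[[0,0,-15],[0,0,0]],[[0,0,-30],[0,0,0]],[[0,0,-45],[0,0,0]],[[0,0,-60],[0,0,0]],[[0,0,-75],[0,0,0]],[[0,0,-85],[0,0,0]],[[0,0,-92],[0,0,0]],[[0,0,-98],[0,0,0]],[[0,0,-98],[0,0,0]]]'

```text
clock: 5.9
position: [0.4646, -0.1434, 0.0881]
tool_rot: [3.142, -0.0, 3.044]
force: [-0.6, -0.6, -0.1]
grip_width: 0.0855
```

```bash
python3 - <<'E'
from h import *
f=grab_frame("side"); save("s3.png",f,(220,180,420,330),4);s=observe(); print(s["qpos"],s["position"],s["force"],s["moment"])
E
```

```text
[ 0.6829839   0.65884687 -0.67731731  2.06018151  0.68097715  0.65542961
  1.01865406] [ 0.4646957  -0.14339689  0.08837255] [-0.25201968  0.31329291  1.32924191] [ 0.03987591 -0.04034634 -0.02311059]
```

View pics/s3.png

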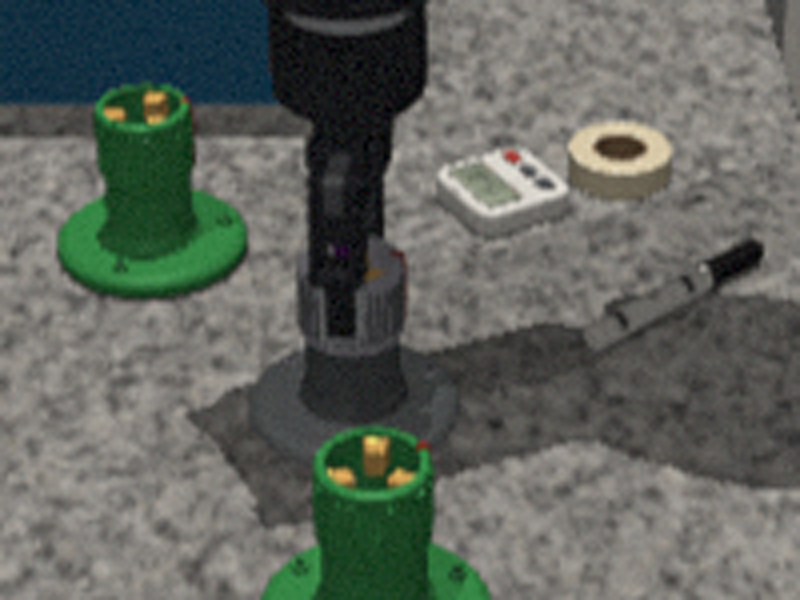

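The fingers straddle the sleeve with no contact force. Closing now.

>>> move_arm --motion '[[[0,0,0],[0,0,0]],[[0,0,0],[0,0,0]],[[0,0,0],[0,0,0]],[[0,0,0],[0,0,0]],[[0,0,0],[0,0,0]],[[0,0,0],[0,0,0]]]' --jaw 45 --grip_force 60

```text
clock: 6.7
position: [0.4648, -0.1434, 0.0889]
tool_rot: [-3.141, 0.001, 3.044]
force: [-3.3, 1.6, 12.7]
grip_width: 0.0492
```

```bash
python3 - <<'E'
from h import *
s=observe(); print(s)
E
```

```text
{'clock': 6.7, 'qpos': array([ 0.68318714,  0.6579209 , -0.67781026,  2.06018106,  0.68070427,
        0.65588971,  1.01861784]), 'qd': array([ 0.0001824 , -0.00107989,  0.00123341,  0.00125779,  0.00011444,
        0.0002787 ,  0.00031346]), 'joint_efforts': array([-3.45773203e-02, -7.72555447e+01, -1.06331795e+01, -2.04607683e+01,
        5.10475896e-01, -7.80595299e-01, -1.82714121e-02]), 'position': array([ 0.46477941, -0.1434021 ,  0.08885149]), 'tool_rot': array([-3.14118808e+00,  5.32930057e-04,  3.04377198e+00]), 'force': array([-3.27630682,  1.56447252, 12.65098555]), 'moment': array([0.37724839, 0.69144268, 0.02160059]), 'grip_width': 0.049179928341225344}
```

```bash
python3 - <<'E'
from h import *
f=grab_frame("side"); save("s4.png",f,(270,200,350,260),10)
print(proj(f,[.4648,-.1434+.027,.063]),proj(f,[.4648,-.1434+.027,.094]))
E
```

```text
[307.50941852 264.78385311] [307.18581622 251.86345953]
```

View pics/s4.png

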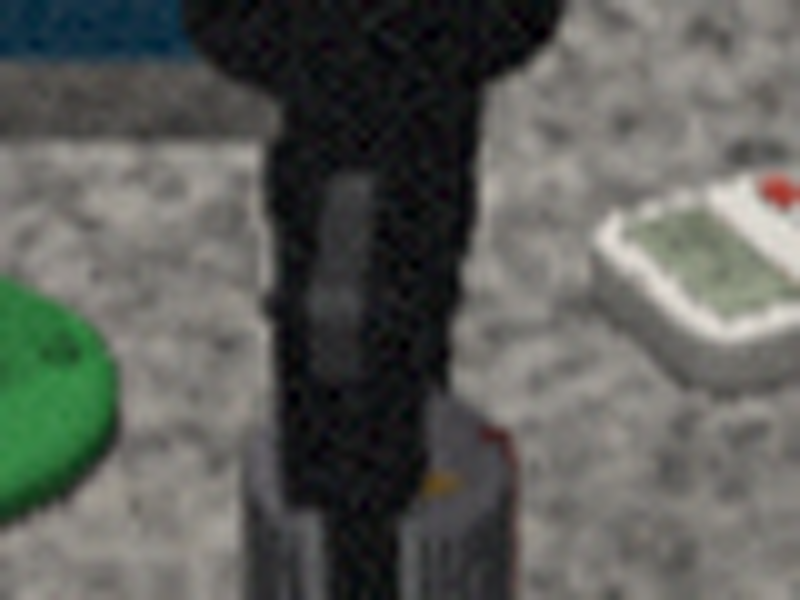

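The grip is centred, so I'll start the clockwise turn (-z) with a first part and then check it.

>>> move_arm --motion '[[[0,0,0],[0,0,-0.1]],[[0,0,0],[0,0,-0.2]],[[0,0,0],[0,0,-0.3]],[[0,0,0],[0,0,-0.4]],[[0,0,0],[0,0,-0.5]],[[0,0,0],[0,0,-0.6]],[[0,0,0],[0,0,-0.6]]]'

```text
clock: 7.62
position: [0.465, -0.1428, 0.0889]
tool_rot: [3.141, 0.001, 2.443]
force: [-2.4, 4.3, 9.9]
grip_width: 0.0489
```

```bash
python3 - <<'E'
from h import *
f=grab_frame("side"); save("s5.png",f,(270,220,350,280),10)
s=observe(); [print(k,s[k]) for k in("qpos","position","tool_rot","force","moment","grip_width")]
E
```

```text
qpos [ 0.57552198  0.62095667 -0.52932863  2.0654317   0.55201962  0.59423677
  0.53288264]
position [ 0.46501539 -0.14284669  0.08886505]
tool_rot [3.14096114e+00 6.32098704e-04 2.44385588e+00]
force [-1.875106    3.97203535 10.03779949]
moment [ 0.91684583  0.41027238 -0.10025003]
grip_width 0.04913854741519628
```

View pics/s5.png

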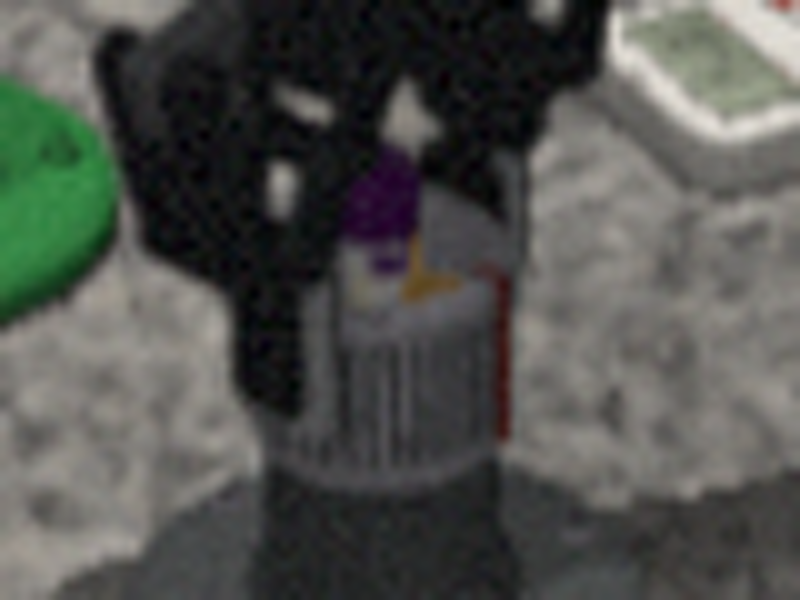

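The red line on the sleeve moved with the grip, from the far side to the near right at about col 320. It turns with the fingers, clockwise. Continuing.

>>> move_arm --motion '[[[0,0,0],[0,0,-0.12]],[[0,0,0],[0,0,-0.24]],[[0,0,0],[0,0,-0.36]],[[0,0,0],[0,0,-0.48]],[[0,0,0],[0,0,-0.6]],[[0,0,0],[0,0,-0.72]],[[0,0,0],[0,0,-0.84]],[[0,0,0],[0,0,-0.96]],[[0,0,0],[0,0,-1.08]],[[0,0,0],[0,0,-1.2]],[[0,0,0],[0,0,-1.2]]]'

```text
clock: 9.05
position: [0.4661, -0.1425, 0.0889]
tool_rot: [3.139, -0.001, 1.243]
force: [4.8, 5.1, 5.7]
grip_width: 0.0491
```

```bash
python3 - <<'E'
from h import *
f=grab_frame("side"); save("s6.png",f,(270,220,350,280),10)
s=observe(); [print(k,s[k]) for k in("qpos","position","tool_rot","force","moment","grip_width")]
E
```

```text
qpos [ 0.34058619  0.57954166 -0.21675248  2.07635793  0.24324272  0.5062988
 -0.38147845]
position [ 0.46610831 -0.1425299   0.08890574]
tool_rot [ 3.13905194e+00 -1.42741876e-03  1.24433013e+00]
force [5.63944615 4.86029464 5.97654245]
moment [ 1.19622774 -0.82071554 -0.1478785 ]
grip_width 0.049127174427725524
```

View pics/s6.png

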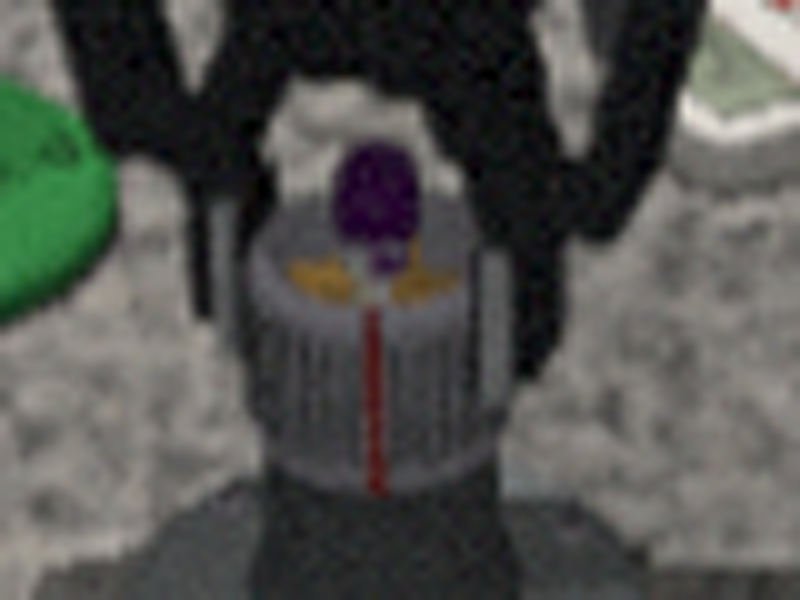

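The red line is now at (307,260), facing the camera, so it has turned 1.8 rad with the grip. Moment z is about 0.15 N m, which is plain friction. Continuing toward the stop.

>>> move_arm --motion '[[[0,0,0],[0,0,-0.08]],[[0,0,0],[0,0,-0.16]],[[0,0,0],[0,0,-0.24]],[[0,0,0],[0,0,-0.32]],[[0,0,0],[0,0,-0.4]],[[0,0,0],[0,0,-0.4]]]'

```text
clock: 9.85
position: [0.4665, -0.1428, 0.0889]
tool_rot: [3.139, -0.003, 0.843]
force: [8.8, 2.6, 2.3]
grip_width: 0.0492
```

```bash
python3 - <<'E'
from h import *
s=observe(); [print(k,s[k]) for k in("qpos","position","tool_rot","force","moment","grip_width")]
E
```

```text
qpos [ 0.25976799  0.57527816 -0.11021607  2.08009905  0.12590515  0.48878491
 -0.6712203 ]
position [ 0.46647815 -0.14275744  0.08891025]
tool_rot [ 3.13910737e+00 -2.59946888e-03  8.43481948e-01]
force [8.7952061  2.62107575 2.32750771]
moment [ 0.92316092 -1.37239339 -0.05260477]
grip_width 0.04921448777821386
```

>>> move_arm --motion '[[[0,0,0],[0,0,-0.06]],[[0,0,0],[0,0,-0.12]],[[0,0,0],[0,0,-0.18]],[[0,0,0],[0,0,-0.18]]]'

```text
clock: 10.35
position: [0.4661, -0.1433, 0.0889]
tool_rot: [3.139, -0.002, 0.666]
force: [5.3, -0.9, 4.9]
grip_width: 0.0489
```

```bash
python3 - <<'E'
from h import *
s=observe(); [print(k,s[k]) for k in("qpos","position","tool_rot","force","moment","grip_width")]
f=grab_frame("side"); save("s7.png",f,(270,220,350,280),10)
E
```

```text
qpos [ 0.22367208  0.57469409 -0.06208749  2.08228903  0.07292795  0.48368606
 -0.79778797]
position [ 0.46606189 -0.14326113  0.08891392]
tool_rot [ 3.13933546e+00 -1.82176020e-03  6.65960703e-01]
force [ 5.28897176 -0.85439773  4.91385447]
moment [-0.25983069 -0.91708451  1.57966985]
grip_width 0.048919407370204365
```

View pics/s7.png

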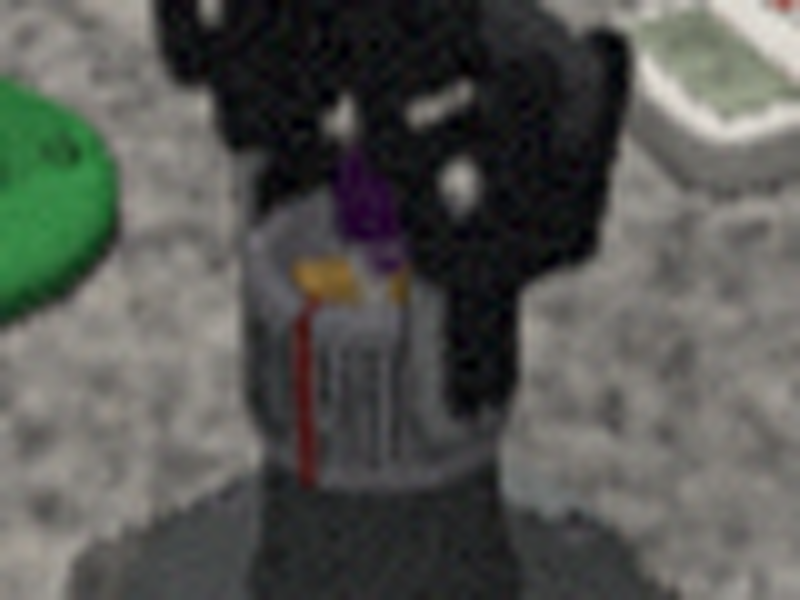

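Moment z has jumped to +1.6 N m, so the jaws are clamping or the stop is reached. I'll grip harder and turn on to make sure of the stop.

>>> move_arm --motion '[[[0,0,0],[0,0,0]],[[0,0,0],[0,0,0]],[[0,0,0],[0,0,-0.05]],[[0,0,0],[0,0,-0.1]],[[0,0,0],[0,0,-0.15]],[[0,0,0],[0,0,-0.15]]]' --grip_force 90

```text
clock: 11.15
position: [0.4655, -0.1436, 0.089]
tool_rot: [3.14, -0.001, 0.517]
force: [0.8, -5.3, 12.1]
grip_width: 0.0487
```

```bash
python3 - <<'E'
from h import *
s=observe(); [print(k,s[k]) for k in("qpos","position","tool_rot","force","moment","grip_width")]
f=grab_frame("side"); save("s8.png",f,(270,220,350,280),10)
E
```

```text
qpos [ 0.19374147  0.57464772 -0.02201665  2.08429962  0.02762875  0.48081552
 -0.90263814]
position [ 0.46552845 -0.14362331  0.08902279]
tool_rot [ 3.13962974e+00 -1.09576636e-03  5.17370628e-01]
force [ 0.78449016 -5.30187494 12.13179898]
moment [-0.8467537  -0.09488942  3.04815659]
grip_width 0.04869075439848913
```

View pics/s8.png

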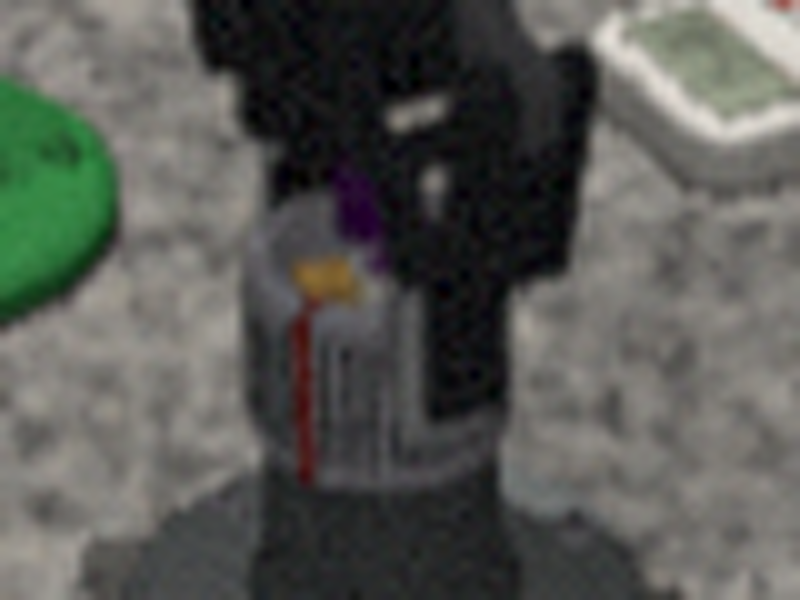

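The red line stayed at about (300,258) while the fingers turned another 0.15 rad at 3 N m. They are slipping round the sleeve, so it is at its stop. Releasing and withdrawing straight up.

>>> move_arm --motion '[[[0,0,0],[0,0,0]],[[0,0,0],[0,0,0]],[[0,0,0],[0,0,0]],[[0,0,0],[0,0,0]],[[0,0,0],[0,0,0]],[[0,0,0],[0,0,0]],[[0,0,0],[0,0,0]],[[0,0,0],[0,0,0]]]' --jaw 85.4

```text
clock: 12.2
position: [0.4646, -0.1434, 0.0883]
tool_rot: [-3.142, -0.0, 0.514]
force: [-0.4, 0.4, 0.8]
grip_width: 0.0855
```

>>> move_arm --motion '[[[0,0,5],[0,0,0]],[[0,0,15],[0,0,0]],[[0,0,30],[0,0,0]],[[0,0,50],[0,0,0]],[[0,0,70],[0,0,0]],[[0,0,90],[0,0,0]],[[0,0,110],[0,0,0]],[[0,-20,130],[0,0,0]],[[0,-50,140],[0,0,0]],[[0,-85,150],[0,0,0]],[[0,-120,150],[0,0,0]],[[0,-150,150],[0,0,0]]]'

```text
clock: 13.7
position: [0.4644, -0.2948, 0.2396]
tool_rot: [3.141, -0.001, 0.513]
force: [-0.4, -0.2, 0.3]
grip_width: 0.0855
```

>>> move_arm --motion '[[[-10,-30,10],[0,0,0]],[[-30,-60,20],[0,0,0]],[[-50,-90,20],[0,0,0]],[[-70,-120,20],[0,0,0]],[[-90,-150,20],[0,0,0]],[[-90,-150,20],[0,0,0]]]'

```text
clock: 14.45
position: [0.3725, -0.4455, 0.2594]
tool_rot: [3.141, 0.001, 0.51]
force: [-0.3, 0.6, -0.9]
grip_width: 0.0856
```

```bash
python3 - <<'E'
from h import *
s=observe(); [print(k,s[k]) for k in("clock","position","force","grip_width")]
f=grab_frame("side"); g=grab_frame("top")
for l in("marker_black","bench_timer","tape_roll"):
  for c in("top","side"):
    for o in outline_of(l,c)[:1]: print(l,c,o["pixel"])
a=cv2.resize(g["frame"][185:255,290:370],None,fx=5,fy=5,interpolation=2); b=cv2.resize(f["frame"][225:295,267:347],None,fx=5,fy=5,interpolation=2)
cv2.imwrite("pics/c9.png",np.hstack([a,b])[:,:,::-1]); save("t9.png",g)
E
```

```text
clock 14.45
position [ 0.37252575 -0.4454602   0.25936835]
force [-0.29807091  0.63562981 -0.86664522]
grip_width 0.08558275091913789
marker_black top [372.7, 309.4]
marker_black side [389.9, 252.7]
bench_timer top [428.7, 261.9]
bench_timer side [344.5, 228.9]
tape_roll top [441.7, 296.3]
tape_roll side [376.3, 219.5]
```

View pics/c9.png

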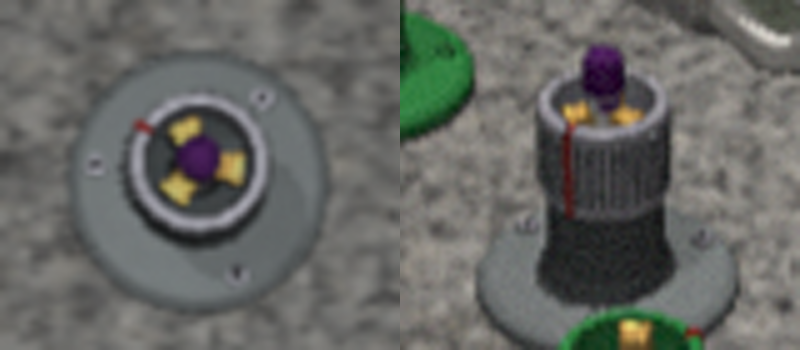

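View pics/t9.png

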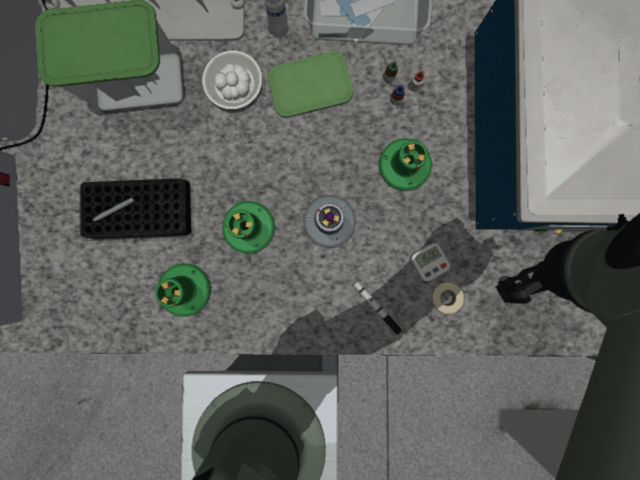

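```bash
python3 -c "
from workcell import *
print(job_done(), observe()['clock'])"
```

```text
the job is handed in; nothing more can be done
the job is handed in; nothing more can be done
```

I turned the grey chuck's steel sleeve clockwise to its stop in one grip, released it, withdrew the arm, and handed the job in at about 14.5 s. The three green chucks were look-alikes and I left them alone.

**At the stop:** when I raised the grip to 90 N and turned on, the moment rose from 1.6 to 3 N m. The fingers slipped about 0.15 rad round the sleeve while its red line stayed where it was.

**Sleeve angle:** from the pictures the red line turned about 2.37 rad from its start angle, which agrees with a stop at 2.5 only if it started near 0.1. I could not check this directly, because the white line on the body was hidden from both cameras.

**Tube:** in the last pictures all three brass jaws are closed on the tube. It looks upright and centred, with the cap at its original height. I could not measure the force of each jaw on the tube.

**Pen, timer and tape roll:** they lie where they were, and the arm never touched them. The network's pixel readings shifted by up to 3 pixels, and by 8 for the tape roll in the top view. The pictures show no movement, so I put that down to detection noise.

**Odd reading:** while holding the 54 mm sleeve, the gripper reported an opening of 49 mm. The grip held and the sleeve turned with it, so I carried on.

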